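# Lay the retaining bar across the card tray

## Task

One of the two grey trays is filled with order cards and has to be locked for dispatch: pick up the long retaining bar by its upright grip and lay it across that filled tray, over the cards, down in the notches of both side walls, roughly centred so that both ends stick out well past the walls. Leave the short bar and the other things on the bench (tape roll, mug, stapler) where they are.

Things in the scene. Friction and masses are not known exactly. Their poses are not given: they have to be found in the camera images.
- long_bar: Dark bare-steel retaining bar: flat strip 200 mm long (its y axis), 22 mm wide (its x), 8 mm thick, lying flat on the table, with an upright grip plate standing on its middle, 12 mm thick (x), 50 mm long (y), its top 42 mm above the strip's underside. Origin at the centre of the strip's underside, z up. The same either way round.
- full_tray: Fixed grey tray, 130 (x) by 140 mm (y), open on top; origin at centre of underside. Side walls at y = +-66 mm (8 mm thick, 90 high), each with a notch at x = 0: 32 mm wide, floor 72 mm above the table, upright for 8 mm, then flaring to 52 mm at the top. End walls (x = +-62) 50 mm high. Filled with upright cards (108 mm wide in y, tops up to 63 mm above the table).
- empty_tray: Fixed grey tray, 130 (x) by 140 mm (y), open on top; origin at centre of underside. Side walls at y = +-66 mm (8 mm thick, 90 high), each with a notch at x = 0: 32 mm wide, floor 72 mm above the table, upright for 8 mm, then flaring to 52 mm at the top. End walls (x = +-62) 50 mm high. The same tray but empty; not to be used.
- short_bar: The same kind of steel bar with grip, but only 130 mm long: too short for these trays. Origin at the centre of its underside. To be left alone.
- tape_roll: Roll of clear tape lying flat, 72 mm across, 24 mm high; origin at the centre of its underside. To be left alone.
- mug: White mug, 72 mm across, 88 mm high, with a handle; origin at the centre of its underside. To be left alone.
- stapler: Black stapler, 130 mm long (its x), 36 mm wide, about 50 mm high; origin at the centre of its underside. To be left alone.
Mind the look-alikes: they are no part of the job. Leave any blue look-alike of the full_tray alone. Leave any purple look-alike of the long_bar alone.

How it is judged:
By the outcome, as a careful person would: the job done as asked, in the order asked, and still so for the second after the job is handed in, with the robot touching nothing.
It also fails if it takes over 42 s, if anything falls off the work surface, if the arm or the gripper's body presses on something with over 40 N, if the wrist force passes 120 N, or if a joint passes its speed limit or range.

## Robot

A 6-joint arm with a two-finger parallel gripper is mounted at the origin on the work surface. World frame = base frame: x ahead of the robot, y to its left, z up, the work surface at z = 0. Lengths are in m, angles in rad, forces in N, time in s.
With the tool pointing down it reaches from about 0.3 to 0.75 m from the base axis. Payload 8.5 kg.
Tool frame: the origin (TCP) lies midway between the tips of the shut fingers; the grasp point (between the pads) lies 19 mm behind it; z points along the fingers, y is the line along which they close (so a half turn about z gives the same grasp; the last joint's range is limited). The gripper opens to 85 mm and grips with 20 to 120 N. Pads are 22 mm wide; open, the fingers measure 114 mm over their backs; the gripper's body (76 mm by 85 mm) begins 54 mm behind the grasp point. The pads swing forward as they close: fully open they stand 13 mm farther back than shut.
Start: joints at [0.969, 0.381, 1.297, -0, 1.464, -0.215], TCP at [0.207, 0.509, 0.231] pointing down, gripper open.
Joint ranges: [-3.11, 3.11], [-0.89, 2.33], [0.22, 2.48], [-1.42, 4.56], [0.17, 2.85], [-2.88, 2.88]. Speed limits (rad/s): [2.39, 2.39, 3.14, 3.14, 3.14, 3.14].

## Interface

Orientations are given as [roll, pitch, yaw] about the fixed x, y, z axes, in that order (R = Rz(yaw) Ry(pitch) Rx(roll)).
In Python, from station import status, optics, ticket gives the robot as it stands.
- The arm moves only by the tool step_arm, never from a script. Its argument "deltas" is a list of rows, each a list of 6 numbers: the shift along the tool's x, y, z in units of 1000 mm (1.0 is 1000 mm), then the turn, a rotation vector about the tool's x, y, z in units of 0.12 rad (1.0 is 0.12 rad). A call has exactly 8 rows; each row shifts and turns the commanded pose from where the row before left it, along the tool's axes as they then stand; what a row does not reach is not made up. A row lasts 1/12 s, in which the tool goes at most 41.7 mm and 7.16 degrees, less where a joint would pass 70% of its speed; a pose out of reach is approached as far as the arm can. A call with a number of a shift or a turn outside -1 to 1 is refused whole. A call with a gripper value outside its range is refused whole. "fingers" is the opening, from -1 (shut) to 1 (fully open), set as the call begins (left out, the last holds). The fingers move at their own pace and stop on an object; the grip force is fixed at half the most. Time passes only in rows, so rows that do not move let the fingers close, or fill a call up. It gives the time, the measured TCP pose, the force, the opening and the grip force at its end, in the units of the state.
- status.get_state(): the state, without advancing time (a new reading comes with each control period).
- optics.grab_frame(name): name is "side" or "top"; returns (picture, depth): 420x560x3 uint8, red, green, blue; 420x560 float32, m along the optical axis (not along the pixel's ray), 0 where there is no reading.
- optics.get_calibration(name): a dict with "camera_matrix" (3x3 intrinsics, pixels), "k1" (the pictures are not rectified: a ray, as slopes to the right and down, at radius r is drawn at 1 + k1 r^2 times it, then the intrinsics apply), "xyz" and "orientation" of the camera in the world. Camera axes: x right, y up, looking along -z (the intrinsics and any distortion apply to the point x, -y, -z); pixel columns grow to the right and rows downward; lengths in m; the calibration is good to about 2 mm. A picture is of the moment at which its call begins. get_calibration takes no time and is no camera call.
- ticket.sign_off(): hands the job in; it is judged then, once.
The state is a dict: "t": time; "qpos": joint angles; "joint_velocities": joint speeds; "joint_torque": joint torques, N m; "eef_pos": TCP position; "tcp_rot": TCP orientation; "ft_force": force on the tool from outside, world axes, zero at the start; "moment": the same for the moment, N m; "grip_width": finger opening in m; "finger_force": force on a finger pad.
Only numpy, scipy, OpenCV 4.12 (cv2) and the standard library are available. Lean on these libraries where they do the work, as an engineer would, in place of code of your own. Each camera call takes 0.05 s, during which the arm holds its last target. There are 200 camera calls.

## Working session

There is one attempt and no reset: what is moved stays moved. The work goes in short steps, Python scripts to look and compute and a tool call to move; the robot and the scene stay as the last step left them, time stands still between calls to the robot, and variables do not carry over. Pictures are saved under pics/ and viewed, at most 10 in all, crops included, and the job is handed in when it is done.

Besides the shell and the picture viewer there is one more tool, called after "Call:" as a command line: name --pt "numbers of a row" for each row, then --argument value for the rest. step_arm: Moves the arm, as the interface text tells. Shifts and turns lie within -1 to 1; 1 stands for 1000 mm of shift or 0.12 rad of turn. Its arguments: {"type":"object","properties":{"deltas":{"type":"array"},"fingers":{"type":"number"}},"required":["deltas"]}

```bash
mkdir -p pics; cat > h.py <<'E'
import numpy as np, cv2
from scipy.spatial.transform import Rotation as R
from station import status, optics, ticket
def cloud(n):
    im,d=optics.grab_frame(n); c=optics.get_calibration(n)
    K=np.array(c["camera_matrix"]);h,w=d.shape
    u,v=np.meshgrid(np.arange(w),np.arange(h))
    p=cv2.undistortPoints(np.stack([u,v],-1).reshape(-1,1,2).astype(np.float64),K,np.array([c["k1"],0,0,0.])).reshape(h,w,2)
    o=np.array(c["orientation"]); 
    Rm=R.from_euler('xyz',o).as_matrix() if o.shape==(3,) else o
    P=np.stack([p[...,0]*d,-p[...,1]*d,-d],-1)@Rm.T+np.array(c["xyz"])
    P[d==0]=np.nan
    return im,d,P
E
python3 - <<'E'
from h import *
for n in("top","side"):
    im,d,P=cloud(n); cv2.imwrite(f"pics/{n}0.png",im[...,::-1]); np.savez(f"{n}0.npz",im=im,d=d,P=P)
    c=optics.get_calibration(n);print(c)
s=status.get_state();print(s)
E
```

```text
{'camera_matrix': array([[451.37133335,   0.        , 278.22434374],
       [  0.        , 451.37133335, 208.07208831],
       [  0.        ,   0.        ,   1.        ]]), 'k1': -0.09823135692156722, 'xyz': array([ 0.34756201, -0.01269155,  0.98320659]), 'orientation': array([ 0.16818892,  0.02007405, -1.56346376])}
{'camera_matrix': array([[446.75716183,   0.        , 279.73829242],
       [  0.        , 446.75716183, 211.45001002],
       [  0.        ,   0.        ,   1.        ]]), 'k1': -0.07139442058416924, 'xyz': array([ 0.10153178, -0.6495517 ,  0.99419699]), 'orientation': array([ 0.67635098, -0.01255243, -0.57393444])}
{'t': 0.1, 'qpos': array([ 9.68714575e-01,  3.81163492e-01,  1.29812997e+00,  2.00162459e-05,
        1.46360268e+00, -2.15308284e-01]), 'joint_velocities': array([ 0.00027013, -0.00265877, -0.00329459,  0.00091894, -0.00028294,
       -0.00017518]), 'joint_torque': array([ 5.01582559e-03, -4.49213755e+01, -2.31655884e+01, -9.34926538e-05,
        3.65324158e-03, -7.73030450e-06]), 'eef_pos': array([0.20732043, 0.50916433, 0.23077334]), 'tcp_rot': array([-3.14032351e+00, -2.97927564e-04,  2.75481684e+00]), 'ft_force': array([ 0.60392335, -0.78688781, -0.18284234]), 'moment': array([ 0.00721083,  0.00497798, -0.08123158]), 'finger_force': 0.0, 'grip_width': 0.08518127897189509}
```

View pics/top0.png

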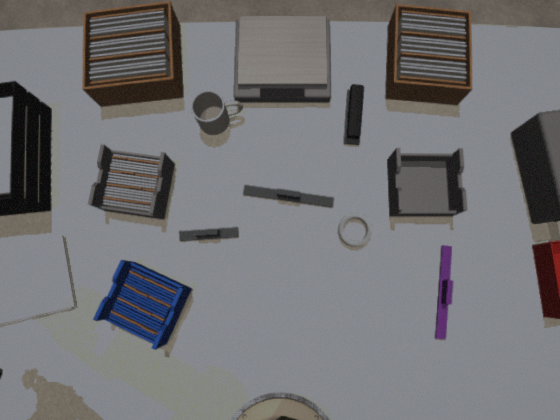

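View pics/side0.png

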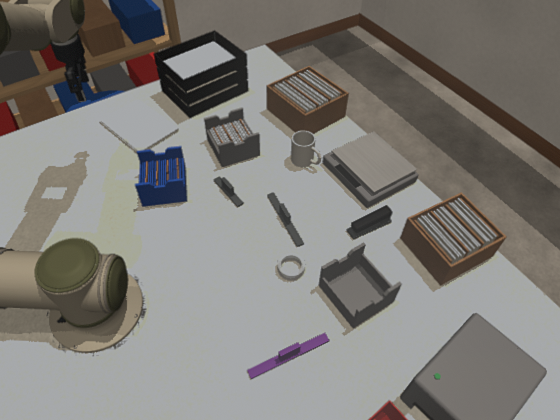

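The candidates in the top view:
- **Bars:** long dark bar (288,196), short dark bar (208,234), purple bar (445,292).
- **Trays:** grey filled tray (132,183), grey empty tray (425,184), blue filled tray (145,302).

I choose the bar at (288,196) and the tray at (132,183). The mug at (210,112) stands near the path between them.

```bash
python3 - <<'E'
from h import *
z=np.load("top0.npz");im,P=z["im"],z["P"]
cv2.imwrite("pics/crop.png",cv2.resize(im[130:250,80:350,::-1],None,fx=2.9,fy=2.9))
u0=P[300,300];print("table z",u0)
def rect(m):
    q=P[m][:,:2].astype(np.float32);return cv2.minAreaRect(q)
def box(a,b,c,d):
    m=np.zeros(im.shape[:2],bool);m[b:d,a:c]=1;return m
Z=P[...,2];dark=im.max(-1)<110
# long/short bars
for n,b in(("long",(236,176,340,214)),("short",(172,220,246,248))):
    m=box(*b)&dark&(Z>.004)
    print(n,m.sum(),rect(m),"zmax",np.nanmax(Z[m]),"medz",np.nanmedian(Z[m]))
    g=box(*b)&(Z>.03); print(" grip",g.sum(),rect(g),np.median(P[g],0), P[g].min(0),P[g].max(0))
for n,b in(("full",(85,138,180,222)),("empty",(380,140,472,222))):
    m=box(*b)&(Z>.078)&(Z<.1)
    k,l,st,ce=cv2.connectedComponentsWithStats(m.astype(np.uint8))
    print(n,rect(m),np.nanmax(Z[m]))
    for i in range(1,k):
        if st[i,4]>5: print("  ",st[i],np.median(P[l==i],0),rect(l==i))
E
```

```text
table z [ 0.31483105 -0.03980643  0.00220542]
long 943 ((0.5415101647377014, -0.013673059642314911), (0.19979041814804077, 0.02609390765428543), 81.54767608642578) zmax 0.04669278093630869 medz 0.009508040520487815
 grip 155 ((0.5398563146591187, -0.013553764671087265), (0.04963819310069084, 0.012798622250556946), 80.94187927246094) [ 0.53943855 -0.0131953   0.04266041] [ 0.53098569 -0.03870325  0.03126917] [0.54878148 0.01025548 0.04669278]
short 585 ((0.4544696807861328, 0.16015836596488953), (0.023310329765081406, 0.1300855427980423), 3.9924190044403076) zmax 0.04792539117896788 medz 0.010125447390357034
 grip 145 ((0.45476239919662476, 0.1599590927362442), (0.012381690554320812, 0.049544379115104675), 3.6459014415740967) [0.4551027  0.15889857 0.04298529] [0.44897593 0.13497718 0.03066667] [0.46206403 0.18467354 0.04792539]
full ((0.560944676399231, 0.3219832479953766), (0.14385421574115753, 0.131133571267128), 82.12681579589844) 0.09570233747281276
   [ 97 144  10  25 149] [0.60871792 0.37943501 0.08909041] ((0.6104279160499573, 0.3810524046421051), (0.010809578001499176, 0.0487
[... 645 characters left out ...]
) 0.09595111806724277
   [395 148   6  25 134] [ 0.60210778 -0.2382032   0.08985959] ((0.6011439561843872, -0.23936423659324646), (0.008919932879507542, 0.04921650141477585), 89.6869125366211)
   [457 148   7  25 125] [ 0.60206808 -0.36888015  0.08965396] ((0.6026600003242493, -0.3704955577850342), (0.0479918047785759, 0.008882276713848114), 2.038301944732666)
   [459 187   8  25 134] [ 0.51892696 -0.36903571  0.08864538] ((0.5209791660308838, -0.37102010846138), (0.0503925122320652, 0.00913308933377266), 0.8372103571891785)
   [397 188   6  24 132] [ 0.51845305 -0.23808708  0.08999057] ((0.519197940826416, -0.2392832338809967), (0.00860021635890007, 0.047439608722925186), 88.45100402832031)
```

View pics/crop.png

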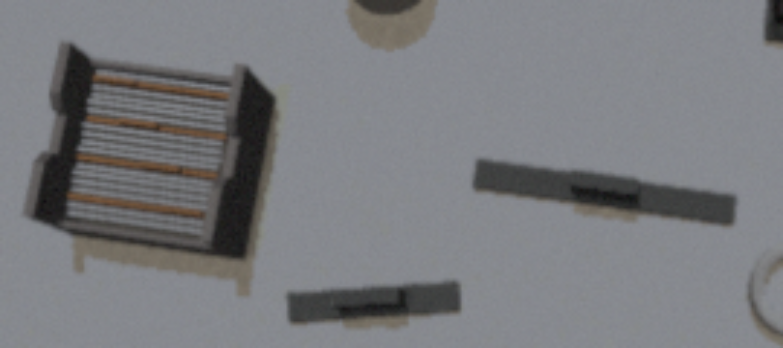

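The crop confirms the choice: dark long bar, grey tray with cards. The bar centre is about (0.540,-0.0135) with its axis at 81.4°. The tray centre is about (0.5607,0.3215) with its axis at 82°. I'll turn the tool first.

Call:
step_arm --pt "0 0 0 0 0 1" --pt "0 0 0 0 0 1" --pt "0 0 0 0 0 1" --pt "0 0 0 0 0 1" --pt "0 0 0 0 0 1" --pt "0 0 0 0 0 1" --pt "0 0 0 0 0 1" --pt "0 0 0 0 0 1" --fingers 1

```text
t: 0.77
eef_pos: [0.2074, 0.5092, 0.231]
tcp_rot: [-3.141, 0.001, 1.789]
ft_force: [-0.2, -0.4, 0.7]
grip_width: 0.0853
finger_force: 0.0
```

Call:
step_arm --pt "0 0 0 0 0 0.8" --pt "0 0 0 0 0 0.8" --pt "0 0 0 0 0 0.8" --pt "0 0 0 0 0 0.7" --pt "0 0 0 0 0 0" --pt "0 0 0 0 0 0" --pt "0 0 0 0 0 0" --pt "0 0 0 0 0 0"

```text
t: 1.43
eef_pos: [0.2074, 0.5093, 0.2312]
tcp_rot: [-3.142, 0.0, 1.425]
ft_force: [1.0, -1.0, 0.4]
grip_width: 0.0852
finger_force: 0.0
```

```bash
cat > go.py <<'E'
import sys
from h import *
s=status.get_state(); p=np.array(s["eef_pos"]); r=R.from_euler('xyz',s["tcp_rot"])
t=np.array([float(a) for a in sys.argv[1:4]]); rt=R.from_euler('xyz',[np.pi,0,np.radians(float(sys.argv[4]))])
print("t",s["t"],"pos",p.round(4),"rot",np.degrees(s["tcp_rot"]).round(2),"F",np.round(s["ft_force"],1),"w",s["grip_width"],s["finger_force"])
print("shift mm",(r.inv().apply(t-p)*1000).round(1),"turn units",((r.inv()*rt).as_rotvec()/.12).round(3))
E
python3 go.py .540 -.0135 .231 81.4
```

```text
t 1.4333 pos [0.2074 0.5093 0.2312] rot [-1.800e+02  1.000e-02  8.162e+01] F [ 1.  -1.   0.4] w 0.08520429081470594 0.0
shift mm [-4.688e+02  4.052e+02  3.000e-01] turn units [-0.001  0.002  0.032]
```

Call:
step_arm --pt "-0.0293 0.0253 0 0 0 0.03" --pt "-0.0293 0.0253 0 0 0 0" --pt "-0.0293 0.0253 0 0 0 0" --pt "-0.0293 0.0253 0 0 0 0" --pt "-0.0293 0.0253 0 0 0 0" --pt "-0.0293 0.0253 0 0 0 0" --pt "-0.0293 0.0253 0 0 0 0" --pt "-0.0293 0.0253 0 0 0 0"

```text
t: 2.1
eef_pos: [0.3728, 0.2454, 0.2315]
tcp_rot: [3.141, -0.0, 1.421]
ft_force: [0.6, 0.4, 0.2]
grip_width: 0.0857
finger_force: 0.0
```

Call:
step_arm --pt "-0.0293 0.0253 0 0 0 0" --pt "-0.0293 0.0253 0 0 0 0" --pt "-0.0293 0.0253 0 0 0 0" --pt "-0.0293 0.0253 0 0 0 0" --pt "-0.0293 0.0253 0 0 0 0" --pt "-0.0293 0.0253 0 0 0 0" --pt "-0.0293 0.0253 0 0 0 0" --pt "-0.0293 0.0253 0 0 0 0"

```text
t: 2.77
eef_pos: [0.5376, -0.017, 0.2314]
tcp_rot: [3.141, -0.0, 1.42]
ft_force: [0.4, 0.4, -0.2]
grip_width: 0.0856
finger_force: 0.0
```

```bash
python3 go.py .540 -.0135 .014 81.4
```

```text
t 2.7667 pos [ 0.5376 -0.017   0.2314] rot [179.99  -0.    81.37] F [ 0.4  0.4 -0.2] w 0.08561755348139692 0.0
shift mm [  3.9   1.8 217.4] turn units [ 0.001 -0.    -0.004]
```

Call:
step_arm --pt "0.003 0.0015 0.02 0 0 0" --pt "0 0 0.025 0 0 0" --pt "0 0 0.025 0 0 0" --pt "0 0 0.025 0 0 0" --pt "0 0 0.025 0 0 0" --pt "0 0 0.02 0 0 0" --pt "0 0 0.01 0 0 0" --pt "0 0 0 0 0 0"

```text
t: 3.43
eef_pos: [0.538, -0.0122, 0.0796]
tcp_rot: [-3.138, -0.0, 1.42]
ft_force: [0.3, -0.1, 0.1]
grip_width: 0.0857
finger_force: 0.0
```

```bash
python3 go.py .540 -.0135 .014 81.4;  python3 - <<'E'
from h import *
im,d,P=cloud("side");np.savez("side1.npz",im=im,d=d,P=P)
cv2.imwrite("pics/side1.png",cv2.resize(im[140:290,200:360,::-1],None,fx=4,fy=4))
E
```

```text
t 3.4333 pos [ 0.538  -0.0122  0.0796] rot [-1.7978e+02 -2.0000e-02  8.1350e+01] F [ 0.3 -0.1  0.1] w 0.08565366767902641 0.0
shift mm [-1.   2.4 65.6] turn units [-0.031 -0.003 -0.007]
```

View pics/side1.png

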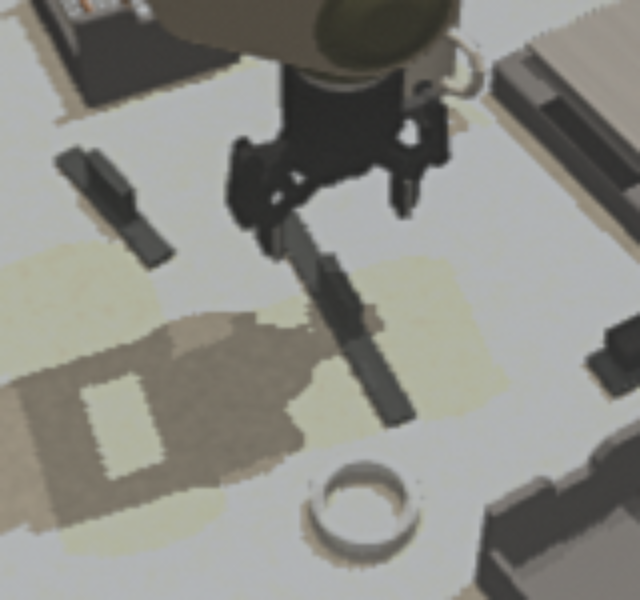

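The crop shows the open fingers at (270,235) and (405,205), straddling the line of the bar, with the grip at (340,290) below. I'll go down and close.

Call:
step_arm --pt "-0.001 0.002 0.012 0 0 0" --pt "0 0 0.012 0 0 0" --pt "0 0 0.012 0 0 0" --pt "0 0 0.012 0 0 0" --pt "0 0 0.01 0 0 0" --pt "0 0 0.006 0 0 0" --pt "0 0 0 0 0 0" --pt "0 0 0 0 0 0"

```text
t: 4.15
eef_pos: [0.5411, -0.0138, 0.0179]
tcp_rot: [3.141, 0.0, 1.419]
ft_force: [0.4, 0.1, 0.2]
grip_width: 0.0852
finger_force: 0.0
```

```bash
python3 go.py .540 -.0135 .014 81.4
```

```text
t 4.15 pos [ 0.5411 -0.0138  0.0179] rot [179.96   0.    81.32] F [0.4 0.1 0.2] w 0.08521026227543224 0.0
shift mm [ 0.1 -1.1  3.8] turn units [ 0.006  0.001 -0.012]
```

Call:
step_arm --pt "0 -0.001 0.003 0 0 0" --pt "0 0 0 0 0 0" --pt "0 0 0 0 0 0" --pt "0 0 0 0 0 0" --pt "0 0 0 0 0 0" --pt "0 0 0 0 0 0" --pt "0 0 0 0 0 0" --pt "0 0 0 0 0 0" --fingers -1

```text
t: 4.82
eef_pos: [0.54, -0.0136, 0.0146]
tcp_rot: [3.141, 0.0, 1.419]
ft_force: [0.2, -0.1, 3.4]
grip_width: 0.0109
finger_force: 60.8
```

Call:
step_arm --pt "0 0 0 0 0 0" --pt "0 0 0 0 0 0" --pt "0 0 0 0 0 0" --pt "0 0 0 0 0 0" --pt "0 0 0 0 0 0" --pt "0 0 0 0 0 0" --pt "0 0 0 0 0 0" --pt "0 0 0 0 0 0"

```text
t: 5.48
eef_pos: [0.54, -0.0136, 0.0146]
tcp_rot: [3.141, 0.0, 1.419]
ft_force: [1.4, -0.7, 5.0]
grip_width: 0.0108
finger_force: 61.2
```

The grip holds (11 mm, 61 N). I'll lift gently.

Call:
step_arm --pt "0 0 -0.01 0 0 0" --pt "0 0 -0.02 0 0 0" --pt "0 0 -0.03 0 0 0" --pt "0 0 -0.03 0 0 0" --pt "0 0 -0.03 0 0 0" --pt "0 0 -0.03 0 0 0" --pt "0 0 -0.02 0 0 0" --pt "0 0 -0.01 0 0 0"

```text
t: 6.15
eef_pos: [0.5396, -0.0134, 0.1971]
tcp_rot: [3.14, 0.0, 1.419]
ft_force: [1.0, 0.2, -3.1]
grip_width: 0.011
finger_force: 60.3
```

Call:
step_arm --pt "0 0 0 0 0 0" --pt "0 0 0 0 0 0" --pt "0 0 0 0 0 0" --pt "0 0 0 0 0 0" --pt "0 0 0 0 0 0" --pt "0 0 0 0 0 0" --pt "0 0 0 0 0 0" --pt "0 0 0 0 0 0"

```text
t: 6.82
eef_pos: [0.5397, -0.0135, 0.1941]
tcp_rot: [-3.141, -0.0, 1.419]
ft_force: [0.9, 0.4, -3.7]
grip_width: 0.0112
finger_force: 60.3
```

```bash
python3 go.py .5607 .3215 .195 82
```

```text
t 6.8167 pos [ 0.5397 -0.0135  0.1941] rot [-179.97   -0.     81.31] F [ 0.9  0.4 -3.7] w 0.01120317819616632 60.29128074645996
shift mm [334.4 -29.8  -0.9] turn units [-0.004 -0.    -0.1  ]
```

Call:
step_arm --pt "0.01 -0.001 0 0 0 0" --pt "0.02 -0.002 0 0 0 0" --pt "0.024 -0.002 0 0 0 0" --pt "0.024 -0.002 0 0 0 0" --pt "0.024 -0.002 0 0 0 0" --pt "0.024 -0.002 0 0 0 0" --pt "0.024 -0.002 0 0 0 0" --pt "0.024 -0.002 0 0 0 0"

```text
t: 7.48
eef_pos: [0.5508, 0.1627, 0.1943]
tcp_rot: [-3.141, -0.0, 1.419]
ft_force: [0.1, -0.0, -2.7]
grip_width: 0.0112
finger_force: 60.3
```

Call:
step_arm --pt "0.024 -0.002 0 0 0 0" --pt "0.024 -0.002 0 0 0 0" --pt "0.024 -0.002 0 0 0 0" --pt "0.024 -0.002 0 0 0 0" --pt "0.024 -0.002 0 0 0 0" --pt "0.02 -0.002 0 0 0 0" --pt "0.014 -0.002 0 0 0 0" --pt "0.006 -0.001 0 0 0 -0.1"

```text
t: 8.15
eef_pos: [0.5599, 0.3234, 0.194]
tcp_rot: [-3.141, -0.0, 1.433]
ft_force: [-0.3, -0.2, -3.7]
grip_width: 0.0109
finger_force: 60.2
```

Call:
step_arm --pt "0 0 0 0 0 0" --pt "0 0 0 0 0 0" --pt "0 0 0 0 0 0" --pt "0 0 0 0 0 0" --pt "0 0 0 0 0 0" --pt "0 0 0 0 0 0" --pt "0 0 0 0 0 0" --pt "0 0 0 0 0 0"

```text
t: 8.82
eef_pos: [0.5606, 0.321, 0.1944]
tcp_rot: [3.142, -0.0, 1.431]
ft_force: [0.1, 0.7, -4.1]
grip_width: 0.0112
finger_force: 60.2
```

```bash
python3 go.py .5607 .3215 .11 82; python3 - <<'E'
from h import *
for n,(a,b,c,e) in {"top":(40,90,240,240),"side":(160,60,310,190)}.items():
    im,d,P=cloud(n);np.savez(n+"2.npz",im=im,d=d,P=P)
    cv2.imwrite(f"pics/{n}2.png",cv2.resize(im[b:e,a:c,::-1],None,fx=4,fy=4))
    if n=="side":
        Z=P[...,2];m=(Z>.17)&(Z<.2)&(abs(P[...,1]-.32)<.125)&(abs(P[...,0]-.56)<.06)&(abs(P[...,1]-.32)>.035)
        q=P[m];print(m.sum(),cv2.minAreaRect(q[:,:2].astype(np.float32)),np.median(q[:,2]))
        for s in(-1,1):
            k=q[s*(q[:,1]-.32)>0]
            if len(k):print(s,len(k),np.median(k,0),k.min(0),k.max(0))
E
```

```text
t 8.8167 pos [0.5606 0.321  0.1944] rot [180.    -0.    81.98] F [ 0.1  0.7 -4.1] w 0.011174959125202359 60.242217779159546
shift mm [ 0.5  0.1 84.4] turn units [ 0.    -0.    -0.002]
152 ((0.5594189167022705, 0.3166888952255249), (0.19904054701328278, 0.023213764652609825), 82.61682891845703) 0.18812528050612254
-1 140 [0.54983221 0.24835602 0.18822322] [0.53616312 0.21802622 0.1789442 ] [0.56473675 0.2840128  0.19494068]
1 12 [0.55969984 0.37126961 0.18545629] [0.55636416 0.35523675 0.17811796] [0.57783439 0.41465494 0.18855959]
```

View pics/side2.png

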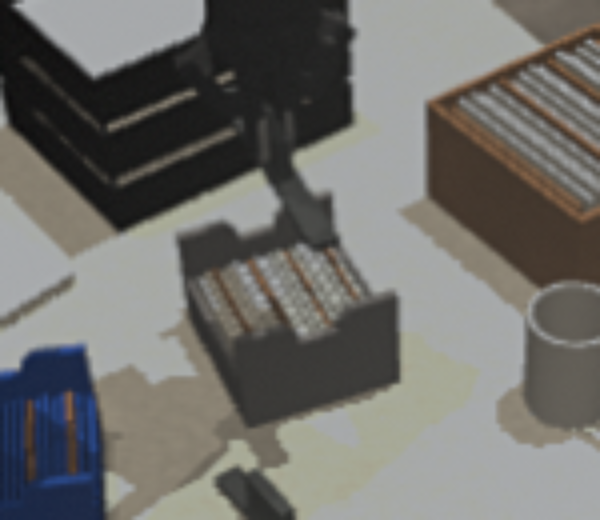

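The bar hangs level above the tray, with its near end at crop (315,215), in line with the notches. I'll lower it in stages.

Call:
step_arm --pt "0 0 0.008 0 0 0" --pt "0 0 0.014 0 0 0" --pt "0 0 0.016 0 0 0" --pt "0 0 0.016 0 0 0" --pt "0 0 0.016 0 0 0" --pt "0 0 0.012 0 0 0" --pt "0 0 0.006 0 0 0" --pt "0 0 0 0 0 0"

```text
t: 9.58
eef_pos: [0.5598, 0.3209, 0.1045]
tcp_rot: [-3.139, 0.001, 1.431]
ft_force: [-0.3, -0.2, -3.6]
grip_width: 0.0106
finger_force: 60.2
```

Call:
step_arm --pt "0 0 0 0 0 0" --pt "0 0 0.001 0 0 0" --pt "0 0 0.002 0 0 0" --pt "0 0 0.002 0 0 0" --pt "0 0 0.002 0 0 0" --pt "0 0 0 0 0 0" --pt "0 0 0 0 0 0" --pt "0 0 0 0 0 0"

```text
t: 10.25
eef_pos: [0.5605, 0.3212, 0.0994]
tcp_rot: [3.142, -0.0, 1.431]
ft_force: [1.3, -0.0, -3.0]
grip_width: 0.011
finger_force: 60.2
```

```bash
python3 go.py .5607 .3215 .0866 82; python3 - <<'E'
from h import *
im,d,P=cloud("side")
cv2.imwrite("pics/side3.png",cv2.resize(im[90:180,190:290,::-1],None,fx=6,fy=6))
E
```

```text
t 10.25 pos [0.5605 0.3212 0.0994] rot [180.  -0.  82.] F [ 1.3 -0.  -3. ] w 0.011025460346180238 60.16401171684265
shift mm [ 0.3  0.1 12.8] turn units [ 0.    -0.001  0.   ]
```

View pics/side3.png

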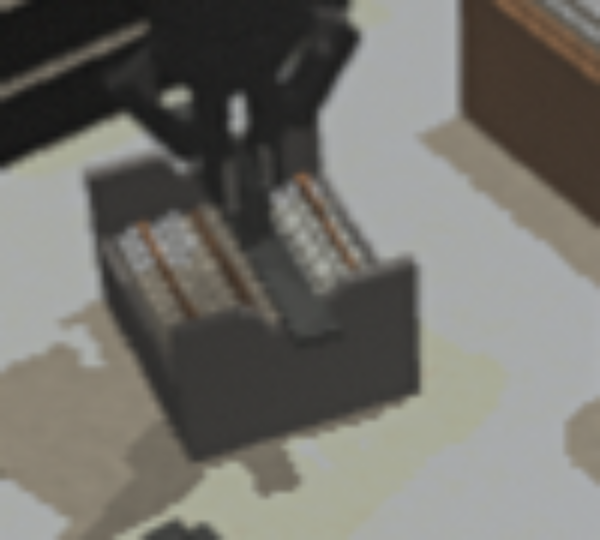

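The bar's near end, at crop (310,330), lies within the near notch. I'll lower the last 12 mm slowly.

Call:
step_arm --pt "0 0 0.002 0 0 0" --pt "0 0 0.002 0 0 0" --pt "0 0 0.002 0 0 0" --pt "0 0 0.002 0 0 0" --pt "0 0 0.001 0 0 0" --pt "0 0 0.001 0 0 0" --pt "0 0 0.001 0 0 0" --pt "0 0 0 0 0 0"

```text
t: 10.97
eef_pos: [0.5604, 0.3211, 0.0881]
tcp_rot: [-3.141, 0.0, 1.431]
ft_force: [0.1, 0.3, -3.3]
grip_width: 0.0108
finger_force: 60.2
```

Call:
step_arm --pt "0 0 0 0 0 0" --pt "0 0 0.0005 0 0 0" --pt "0 0 0 0 0 0" --pt "0 0 0.0005 0 0 0" --pt "0 0 0 0 0 0" --pt "0 0 0 0 0 0" --pt "0 0 0 0 0 0" --pt "0 0 0 0 0 0"

```text
t: 11.63
eef_pos: [0.5605, 0.3212, 0.0873]
tcp_rot: [3.142, 0.0, 1.431]
ft_force: [0.6, 0.1, -3.4]
grip_width: 0.0107
finger_force: 60.2
```

Call:
step_arm --pt "0 0 0.0005 0 0 0" --pt "0 0 0 0 0 0" --pt "0 0 0.0005 0 0 0" --pt "0 0 0 0 0 0" --pt "0 0 0 0 0 0" --pt "0 0 0 0 0 0" --pt "0 0 0 0 0 0" --pt "0 0 0 0 0 0"

```text
t: 12.3
eef_pos: [0.5605, 0.3212, 0.0866]
tcp_rot: [3.141, -0.0, 1.431]
ft_force: [-1.2, -0.6, 1.2]
grip_width: 0.0112
finger_force: 60.7
```

The force reads contact at the expected height, so the bar is seated. I'll release and rise.

Call:
step_arm --pt "0 0 0 0 0 0" --pt "0 0 0 0 0 0" --pt "0 0 0 0 0 0" --pt "0 0 0 0 0 0" --pt "0 0 0 0 0 0" --pt "0 0 0 0 0 0" --pt "0 0 0 0 0 0" --pt "0 0 0 0 0 0" --fingers 1

```text
t: 12.97
eef_pos: [0.5605, 0.3212, 0.0863]
tcp_rot: [3.142, -0.0, 1.431]
ft_force: [0.1, 1.0, 0.0]
grip_width: 0.0855
finger_force: 0.0
```

Call:
step_arm --pt "0 0 -0.005 0 0 0" --pt "0 0 -0.01 0 0 0" --pt "0 0 -0.02 0 0 0" --pt "0 0 -0.03 0 0 0" --pt "0 0 -0.03 0 0 0" --pt "0 0 -0.03 0 0 0" --pt "0 0 -0.02 0 0 0" --pt "0 0 -0.01 0 0 0"

```text
t: 13.63
eef_pos: [0.5611, 0.3214, 0.2458]
tcp_rot: [3.136, -0.003, 1.431]
ft_force: [-0.0, -0.0, -0.0]
grip_width: 0.0853
finger_force: 0.0
```

Call:
step_arm --pt "-0.02 0 0 0 0 0" --pt "-0.03 0 0 0 0 0" --pt "-0.03 0 0 0 0 0" --pt "-0.03 0 0 0 0 0" --pt "-0.03 0 0 0 0 0" --pt "-0.03 0 0 0 0 0" --pt "-0.03 0 0 0 0 0" --pt "0 0 0 0 0 0"

```text
t: 14.3
eef_pos: [0.5321, 0.1191, 0.2413]
tcp_rot: [-3.141, 0.001, 1.427]
ft_force: [-0.5, 0.4, -0.5]
grip_width: 0.0855
finger_force: 0.0
```

```bash
python3 - <<'E'
from h import *
t,_,Q=cloud("top");im,d,P=cloud("side")
cv2.imwrite("pics/end.png",np.hstack([cv2.resize(t[130:230,70:190,::-1],(400,333)),cv2.resize(im[90:190,180:300,::-1],(400,333))]))
E
```

```text
(no output)
```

View pics/end.png

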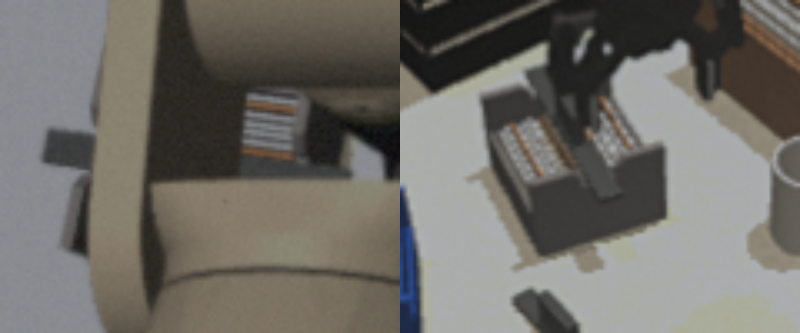

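The bar lies in the near notch at (600,185), and in the top view its far end sticks out at (68,148). The arm hides the rest, so I'll move it clear and measure.

Call:
step_arm --pt "-0.03 0 0 0 0 0" --pt "-0.03 0 0 0 0 0" --pt "-0.03 0 0 0 0 0" --pt "-0.03 0 0 0 0 0" --pt "-0.03 0 0 0 0 0" --pt "-0.03 0 0 0 0 0" --pt "-0.02 0 0 0 0 0" --pt "0 0 0 0 0 0"

```text
t: 15.07
eef_pos: [0.5049, -0.0771, 0.2411]
tcp_rot: [-3.141, 0.0, 1.429]
ft_force: [-0.1, 0.7, 1.3]
grip_width: 0.0853
finger_force: 0.0
```

```bash
python3 - <<'E'
from h import *
t,_,Q=cloud("top");im,d,P=cloud("side")
cv2.imwrite("pics/end2.png",np.hstack([cv2.resize(t[130:230,70:190,::-1],(400,333)),cv2.resize(im[90:190,180:300,::-1],(400,333))]))
for X in(Q,P):
    c=(X-[.5607,.3215,0]);a=np.radians(-8.);x=c[...,0]*np.cos(a)+c[...,1]*np.sin(a);y=-c[...,0]*np.sin(a)+c[...,1]*np.cos(a)
    m=(abs(x)<.02)&(X[...,2]>.073)&(X[...,2]<.1)&(abs(y)<.12)
    print(m.sum(),y[m].min(),y[m].max(),np.median(x[m]))
    for k in((y>.075),(y<-.075),(abs(y)<.05)):print(np.median(X[m&k][:,2]),np.median(x[m&k]))
E
```

```text
902 -0.10016772489428348 0.0999132146593699 -0.0024637829681681245
0.08170470187525225 -0.0003664227866983904
0.08107935001041255 -0.0008042436157494372
0.08136041062868349 -0.005718061625037978
297 -0.1050865827709366 0.09441578175186656 -0.004718213583028716
0.08049366518662504 -0.004042014804799852
0.08022120990702131 -0.0008172186654027518
0.08151140351497421 -0.005443238080766519
```

View pics/end2.png

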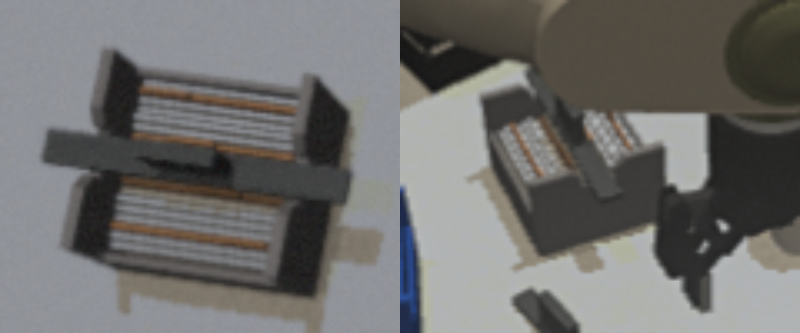

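The pictures show the bar in both notches: its top is level at 80–81 mm, it is centred to ±100 mm, and its ends are at (45,148) and (350,185).

```bash
python3 -c "
from station import ticket
print(ticket.sign_off())"
```

```text
the job is handed in; nothing more can be done
None
```

The long bar now lies across the filled grey tray, down in both notches and centred with about 30 mm past each wall; the arm touched nothing else, and the job is handed in (about 15 s used).

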